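Find the high spot of a mill spindle with a dial gauge

ROBOT

A 6-joint arm with a two-finger parallel gripper is mounted at the origin on the work surface; the furniture and walls round the work are solid. World frame = base frame: x ahead of the robot, y to its left, z up, the work surface at z = 0. Lengths are in m, angles in degrees, forces in N, time in s.
With the tool pointing down it reaches from about 0.325 to 0.9 m from the base axis. Payload 6.1 kg.
Tool frame: the origin (TCP) lies on the centre line of the jaws, within the pads' length; the fingertips stand 14 mm ahead of it and the grasp point (between the pads) lies 5 mm behind it (tip_reach is the distance from the TCP to the fingertips, in m); z points along the fingers, y is the line along which they close (so a half turn about z gives the same grasp; the last joint's range is limited). The gripper opens to 87 mm and grips with 3 to 60 N. Pads are 19 mm wide; open, the fingers measure 117 mm over their backs; the gripper's body (75 mm by 190 mm) begins 51 mm behind the grasp point.
Start: joints at [-75.522, 12.628, 87.462, -0, 79.91, -7.225], TCP at [0.231, -0.581, 0.237] pointing down, gripper open.
Joint ranges: [-170.65, 170.65], [-52.31, 119.04], [5.05, 147.46], [-71.25, 251.25], [11.57, 151.72], [-153.62, 153.62]. Speed limits (degrees/s): [147.25, 147.25, 172.46, 180, 180, 180].

INTERFACE

Orientations are given as [roll, pitch, yaw] about the fixed x, y, z axes, in that order (R = Rz(yaw) Ry(pitch) Rx(roll)).
In Python, from cell import state, capture, job_done, tip_reach gives the robot as it stands.
- The arm moves only by the shell command python3 -m handwheel 'ROWS' [OPENING] [FORCE]. ROWS is JSON, a list of rows, each a list of 4 numbers: the shift along the tool's x, y, z in mm, then the turn about the tool's z in degrees. A call has 1 to 20 rows; each row is the pose to reach, as a shift and turn from the pose commanded when the call began, along the tool's axes at that moment; what a row does not reach only later rows make up. A row lasts 1/8 s, in which the tool goes at most 62.5 mm and 10.7 degrees, less where a joint would pass 70% of its speed; a pose out of reach is approached as far as the arm can. A call with a gripper value outside its range is refused whole. OPENING is the closure, from 0 (fully open) to 1 (shut), set as the call begins (- or left out, the last holds). The fingers move at their own pace and stop on an object; FORCE is the grip in N (left out, the last holds). Time passes only in rows, so rows that repeat a pose let the fingers close. It gives the time, the measured TCP pose, the force, the opening and the grip force at its end, in the units of the state.
- state(): the state, without advancing time (a new reading comes with each control period).
- capture(name): name is "scene" or "side" or "wrist"; returns a dict with "img" (420x560x3 uint8, red, green, blue), "depth" (420x560 float32, m along the optical axis (not along the pixel's ray), 0 where there is no reading), "fx", "fy", "cx", "cy" (pixels), "R" (3x3) and "t" (3): a world point X has camera coordinates R X + t; the wrist camera has in their place "mount" (4x4, takes a point from camera to tool coordinates, whose origin is the TCP and whose axes are the flange's). Camera axes: x right, y down, z forward; pixel columns grow to the right and rows downward; lengths in m; the calibration is good to about 2 mm. A picture is of the moment at which its call begins: read the wrist's pose just before it.
- job_done(): hands the job in; it is judged then, once.
The state is a dict: "time_s": time; "joint_positions": joint angles; "qvel": joint speeds; "joint_torque": joint torques, N m; "tool_pos": TCP position; "ee_rot": TCP orientation; "force": force on the tool from outside, world axes, zero at the start; "ft_torque": the same for the moment, N m; "finger_gap": finger opening in m; "gripper_force": force on a finger pad.
Only numpy, scipy, OpenCV 4.12 (cv2) and the standard library are available. Lean on these libraries where they do the work, as an engineer would, in place of code of your own. Each camera call takes 0.05 s, during which the arm holds its last target. There are 200 camera calls.

TASK

Check the coffee-mill spindle for runout: slide the dial gauge down until its sprung plunger rests on the spindle's drum with the needle about straight up (half its travel), never forcing it. Then crank the spindle round in its V-blocks, with the plunger riding on the drum, and leave it turned so that the drum's highest spot is right under the plunger, where the needle reads its maximum; let go with the spindle still lying in its V-blocks.

Things in the scene. Friction and masses are not known exactly. Their poses are not given: they have to be found in the camera images.
- stand: Fixed checking stand: grey plate 150 x 170 x 12 mm, two dark open V-blocks and, behind them, a bracket holding a dial gauge. Origin: on the worktop straight below the spindle's axis, mid-plate. Its y is the spindle's axis (level, 75 mm up), x runs from it back to the column. V-blocks (16 mm wide) at y = -55 and +50 mm; bracket at y = +5 mm, 228 mm high.
- gauge_knob (a point): Centre of the black upright knob (20 mm diameter, 30 mm tall) on top of the gauge, over x = 0, y = +5 mm of the stand; the highest thing there (centre 245 to 297 mm up). Moving it down slides the whole gauge (round steel dial, 56 mm) down with it, up to 52 mm; the slide is stiff (about 8 N of drag) and stays where it is left.
- plunger: The gauge's sprung plunger, a thin upright rod with a 9 mm ball end under the dial. Origin: lowest point of the ball. It starts in the air and comes down 12 to 28 mm with the gauge before it touches the drum; it is then pushed into the case, by at most 24 mm, with 0.4 N at first and 3 N at the end. Beyond that it is rigid; more than 9 N on it harms it.
- needle (a joint): Dial needle, rad: 0 with the plunger fully out, 0.2 rad per mm that it is pushed in, 2.4 = needle straight up (half travel, 12 mm), 4.8 = fully in. Facing the dial (it looks between the stand's -x and +y) it turns clockwise as it grows. Once the gauge is left at a height, the needle follows the height of the drum under the plunger.
- crank_grip (a point): Middle of the crank's wooden handle: a pin of 11 mm diameter, 44 mm long, parallel to the spindle (the stand's y), 26 mm from its axis, at y = -112 mm of the stand. The crank may start at any angle. The handle spins freely on the crank, so it can stay firmly pinched from above while it is led round its circle; led off that circle, it drags or lifts the spindle.
- journal_crank (a point): Point on the axis of the loose steel spindle (16 mm shaft, 0.5 to 0.9 kg with drum and crank, oiled) over the V-block next to the crank, 75 mm up when seated. The spindle may be turned either way, any number of turns, and stays at the angle where it is left; it only lies in the V-blocks and can be lifted out.
- journal_far (a point): Point on the spindle's axis over the other V-block, 75 mm up when seated. Between the V-blocks, under the plunger, sits the drum: a steel disc 42 mm in diameter, 22 mm wide, pressed on 4 mm off-centre in a direction not known, so that its top rises and falls between 92 and 100 mm up over one turn.
Mind the look-alikes: they are no part of the job. Of the things that look like the part that bears crank_grip, the smaller one is meant.

How it is judged (in metres and radians):
On the way:
1. the plunger rests on the drum with the needle within 0.6 rad of straight up (value of joint needle between 1.8 and 3 rad and contact force between plunger and anything else above 0.3 N), for 0.3 s.
At the end, for the whole second after the job is handed in: The spindle lies seated in both V-blocks (axis within about 1.5 mm of 75 mm up), at rest and released, with the plunger pressing on the drum, not at the end of its travel, and lifted by the drum to more than 99.1 mm, i.e. within about 0.6 mm of the drum's highest reading (height (world z) of plunger between 0.0991 and 0.1015 m and contact force between plunger and anything else above 0.3 N and value of joint needle between 0.4 and 4.7 rad and height (world z) of journal_crank between 0.073 and 0.0765 m and height (world z) of journal_far between 0.073 and 0.0765 m and velocity of joint needle between -0.1 and 0.1 rad/s); the robot touches nothing.
It fails at once if the plunger is overloaded (more than 9 N on it) (contact force between plunger and anything else above 9 N).
It fails at once if the spindle is lifted more than 8 mm out of its V-blocks (height (world z) of any of journal_crank, journal_far above 0.083 m).
It also fails if it takes over 69 s, if anything falls off the work surface, if the arm or the gripper's body presses on something with over 40 N, if the wrist force passes 120 N, or if a joint passes its speed limit or range.

## Working session

There is one attempt and no reset: what is moved stays moved. The work goes in short steps, Python scripts to look and compute and a shell command to move; the robot and the scene stay as the last step left them, time stands still between calls to the robot, and variables do not carry over. Pictures are saved under pics/ and viewed, at most 10 in all, crops included, and the job is handed in when it is done.

```bash
ls; mkdir -p pics
python3 - <<'E'
from cell import state,capture,tip_reach
import cv2,numpy as np
s=state();print(s['time_s'],s['tool_pos'],s['ee_rot'],s['finger_gap'],s['force'],tip_reach)
for n in['scene','side']:
    c=capture(n);np.savez(n+'0.npz',**c);cv2.imwrite(f'pics/{n}0.png',c['img'][:,:,::-1])
    print(n,c['fx'],c['cx'],c['cy'],c['R'],c['t'])
E
```

```text
pics
0.0 [ 0.23095747 -0.58011388  0.23542699] [-1.79888558e+02 -1.24056152e-02  2.17044373e+01] 0.08678098385108325 [-0.06619094  0.5171694  -0.14921561] 0.014
scene 407.8533130003198 283.80309120393156 212.88501520515422 [[-0.66140539 -0.74999081  0.00752998]
 [-0.57754616  0.50287245 -0.6430861 ]
 [ 0.47852204 -0.42968952 -0.76575686]] [0.32475702 0.30025534 0.90848833]
side 476.06120715249745 274.32990380050734 208.27136691446913 [[-0.94815109 -0.31751877  0.01383227]
 [-0.20707727  0.58417146 -0.7847692 ]
 [ 0.24109854 -0.74694413 -0.61963374]] [0.43130888 0.16949656 1.11366821]
```

View pics/scene0.png

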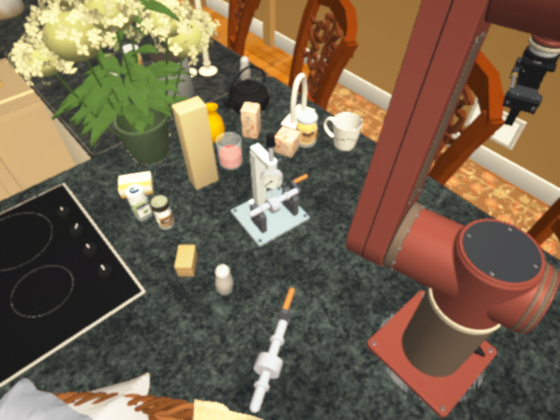

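View pics/side0.png

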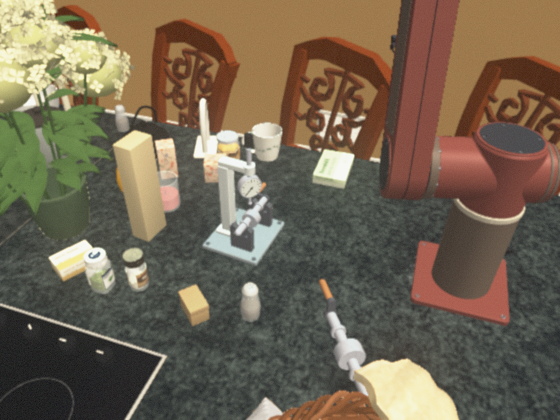

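The scene view shows the stand near (270,210), with its crank handle at about (300,180). The larger look-alike spindle lies at (270,350). In the side view the stand is near (245,220).

Run:
```python
import cv2,numpy as np
a=np.load('scene0.npz');b=np.load('side0.npz')
A=cv2.resize(a['img'][135:250,220:320],None,fx=4,fy=4,interpolation=2)
B=cv2.resize(b['img'][145:265,195:295],None,fx=4,fy=4,interpolation=2)
o=np.zeros((480,800,3),np.uint8);o[:460,:400]=A;o[:,400:]=B
cv2.imwrite('pics/crop0.png',o[:,:,::-1])
# plate mask points at depth
for n,c,(r0,r1,c0,c1) in [('scene',a,(190,245,225,315)),('side',b,(200,265,200,290))]:
    v,u=np.mgrid[r0:r1,c0:c1];d=c['depth'][r0:r1,c0:c1]
    X=np.stack([(u-c['cx'])/c['fx']*d,(v-c['cy'])/c['fy']*d,d],-1)
    W=(X-c['t'])@c['R']
    hsv=cv2.cvtColor(c['img'],cv2.COLOR_RGB2HSV)[r0:r1,c0:c1]
    m=(d>0)&(abs(W[...,2]-.012)<.006)&(hsv[...,2]>120)
    P=W[m][:,:2].astype(np.float32)
    print(n,m.sum(),cv2.minAreaRect(P),cv2.boxPoints(cv2.minAreaRect(P)).round(3).tolist(),np.median(W[m][:,2]))
```

```text
scene 1522 ((0.5274749994277954, 0.02186906337738037), (0.1718367487192154, 0.15125057101249695), 83.31708526611328) [[0.44200000166893005, -0.054999999701976776], [0.5929999947547913, -0.07199999690055847], [0.6129999756813049, 0.09799999743700027], [0.4620000123977661, 0.11599999666213989]] 0.010658737609789977
side 1538 ((0.5283124446868896, 0.021997660398483276), (0.17415940761566162, 0.15158149600028992), 83.94921112060547) [[0.4440000057220459, -0.05700000002980232], [0.5950000286102295, -0.0729999989271164], [0.6129999756813049, 0.10100000351667404], [0.4620000123977661, 0.11699999868869781]] 0.012049648148667377
```

View pics/crop0.png

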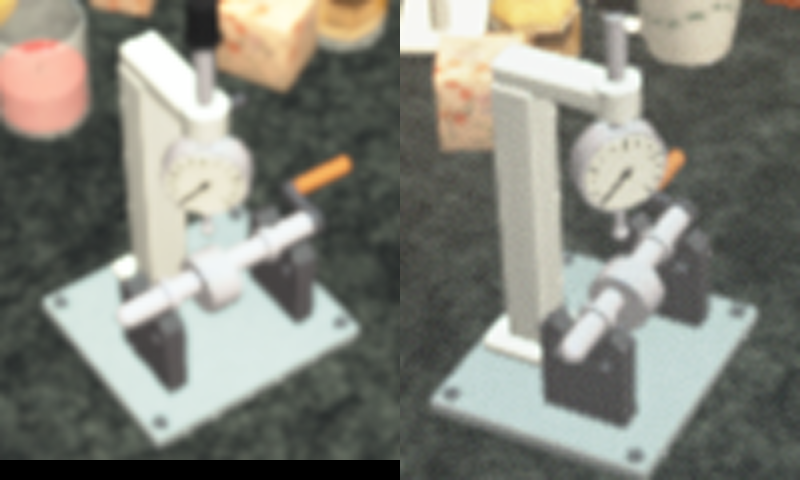

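```bash
cat > h.py <<'E'
import numpy as np,cv2
def tri(obs):  # [(cam,u,v)] -> least squares point
    A=[];b=[]
    for c,u,v in obs:
        for k,val in((0,(u-c['cx'])/c['fx']),(1,(v-c['cy'])/c['fy'])):
            A.append(c['R'][k]-val*c['R'][2]);b.append(val*c['t'][2]-c['t'][k])
    x,r,*_=np.linalg.lstsq(np.array(A),np.array(b),rcond=None);return x,r
def proj(c,X):
    p=c['R']@X+c['t'];return c['fx']*p[0]/p[2]+c['cx'],c['fy']*p[1]/p[2]+c['cy']
def ends(m):
    v,u=np.nonzero(m);p=np.stack([u,v],1).astype(float);c=p.mean(0)
    d=np.linalg.svd(p-c,full_matrices=False)[2][0];s=(p-c)@d
    return len(p),c,c+d*s.min(),c+d*s.max()
E
python3 - <<'E'
from h import *
a=np.load('scene0.npz');b=np.load('side0.npz')
def blob(c,f,box):
    r0,r1,c0,c1=box;h=cv2.cvtColor(c['img'],cv2.COLOR_RGB2HSV).astype(int)
    m=np.zeros(h.shape[:2],bool);m[r0:r1,c0:c1]=f(h)[r0:r1,c0:c1]
    n,l,st,ce=cv2.connectedComponentsWithStats(m.astype(np.uint8));k=1+st[1:,4].argmax();return l==k
org=lambda h:(h[...,0]<16)&(h[...,1]>130)&(h[...,2]>110)
ea=ends(blob(a,org,(172,188,290,312)));eb=ends(blob(b,org,(178,195,258,270)))
print(ea,eb)
print('grip',tri([(a,*ea[1]),(b,*eb[1])]))
bl=lambda h:(h[...,2]<60)
ka=ends(blob(a,bl,(120,150,262,280)));kb=ends(blob(b,bl,(125,152,240,258)))
print(ka,kb);print('knob',tri([(a,*ka[1]),(b,*kb[1])]))
y=np.array([.109,.994]);
for sg in(1,-1):
  Y=sg*y;X=np.array([Y[1],-Y[0]]);O=np.array([.528,.022])
  for nm,p in dict(knob=(0,.005,.271),top=(0,.005,.312),jc=(0,-.055,.075),jf=(0,.05,.075),ax=(0,-.112,.075),dr=(0,.005,.096),col=(.06,.005,.2)).items():
    W=np.array([*(O+X*p[0]+Y*p[1]),p[2]]);print(sg,nm,W.round(3),np.round(proj(a,W)),np.round(proj(b,W)))
E
```

```text
(43, array([300.97674419, 178.04651163]), array([307.00715667, 175.01423276]), array([294.22260478, 181.4427029 ])) (6, array([263.5       , 184.33333333]), array([263.72972973, 182.95495495]), array([263.21621622, 186.03603604]))
grip (array([ 0.51009499, -0.07714654,  0.09998055]), array([1.55622667e-05]))Traceback (most recent call last):
  File "<stdin>", line 12, in <module>
  File "<stdin>", line 6, in blob
ValueError: attempt to get argmax of an empty sequence
```

Run:
```python
from h import *
a=np.load('scene0.npz');b=np.load('side0.npz')
y=np.array([.109,.994])
for sg in(1,-1):
  Y=sg*y;X=np.array([Y[1],-Y[0]]);O=np.array([.528,.022])
  for nm,p in dict(knobhi=(0,.005,.297),top=(0,.005,.312),bot=(0,.005,.282),jc=(0,-.055,.075),jf=(0,.05,.075),ax=(0,-.112,.075),dr=(0,.005,.096),col=(.06,.005,.2)).items():
    W=np.array([*(O+X*p[0]+Y*p[1]),p[2]]);print(sg,nm,W.round(3),np.round(proj(a,W)),np.round(proj(b,W)))
o=np.zeros((500,640,3),np.uint8)
o[:,:320]=cv2.resize(a['img'][105:205,250:314],(320,500));o[:,320:]=cv2.resize(b['img'][115:215,225:289],(320,500))
cv2.imwrite('pics/crop1.png',o[:,:,::-1])
```

```text
1 knobhi [0.529 0.027 0.297] [265. 132.] [240. 136.]
1 top [0.529 0.027 0.312] [265. 127.] [240. 130.]
1 bot [0.529 0.027 0.282] [265. 137.] [240. 142.]
1 jc [ 0.522 -0.033  0.075] [285. 189.] [254. 202.]
1 jf [0.533 0.072 0.075] [253. 205.] [234. 226.]
1 ax [ 0.516 -0.089  0.075] [302. 180.] [264. 190.]
1 dr [0.529 0.027 0.096] [267. 193.] [243. 208.]
1 col [0.588 0.02  0.2  ] [253. 150.] [219. 167.]
-1 knobhi [0.527 0.017 0.297] [269. 131.] [242. 134.]
-1 top [0.527 0.017 0.312] [268. 125.] [242. 128.]
-1 bot [0.527 0.017 0.282] [269. 136.] [243. 140.]
-1 jc [0.534 0.077 0.075] [251. 206.] [233. 227.]
-1 jf [ 0.523 -0.028  0.075] [284. 190.] [253. 203.]
-1 ax [0.54  0.133 0.075] [233. 216.] [221. 242.]
-1 dr [0.527 0.017 0.096] [270. 191.] [245. 206.]
-1 col [0.468 0.024 0.2  ] [283. 176.] [267. 177.]
```

View pics/crop1.png

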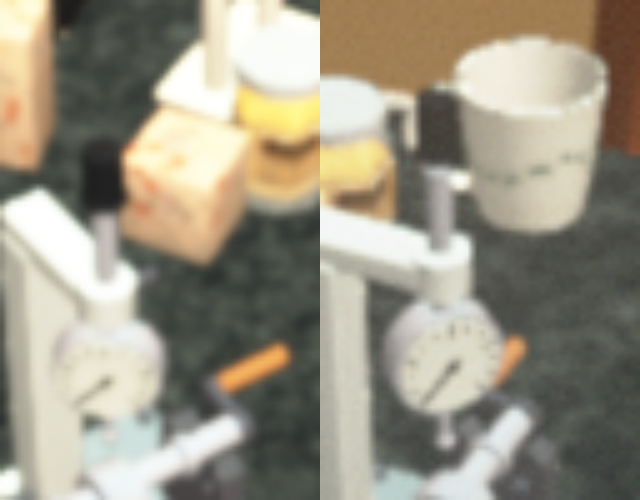

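Knob: scene (270.6,139.4), side (248.6,140). The drum centre is at about scene (274,202) and side (252,216). The handle is at scene (301,178).

Run:
```python
from h import *
a=np.load('scene0.npz');b=np.load('side0.npz')
print('knob',tri([(a,270.6,139.4),(b,248.6,140)]))
print('drum',tri([(a,274,202),(b,252,216)]))
# spindle far end: scene crop (127,315)->(251.7,213.7); side (572,350)->(238,232.5); crank end scene (308,222)->(297,190.5) side (682,215)->(265.5,198.8)
print('far',tri([(a,251.7,213.7),(b,238,232.5)]));print('near',tri([(a,297,190.5),(b,265.5,198.8)]))
def ray(c,u,v,z):
    d=c['R'].T@np.array([(u-c['cx'])/c['fx'],(v-c['cy'])/c['fy'],1]);o=-c['R'].T@c['t'];return o+d*(z-o[2])/d[2]
for z in(.049,.06,.075,.09,.1):
    print(z,*[ray(a,*p,z).round(4) for p in((301,178),(307,175),(294.2,181.4))])
    print(ray(a,270.6,139.4,.26))
```

```text
knob (array([0.50838164, 0.02753841, 0.29046949]), array([2.12742491e-06]))
drum (array([0.50669041, 0.02172531, 0.07404469]), array([3.01449436e-08]))
far (array([0.5153528 , 0.09086958, 0.07353559]), array([2.56402483e-06]))
near (array([ 0.4967858 , -0.05190504,  0.07631882]), array([1.79113948e-06]))
0.049 [ 0.5428 -0.1115  0.049 ] [ 0.5404 -0.133   0.049 ] [ 0.5456 -0.0874  0.049 ]
[0.53535111 0.00508999 0.26      ]
0.06 [ 0.5351 -0.1037  0.06  ] [ 0.5326 -0.1249  0.06  ] [ 0.5378 -0.0799  0.06  ]
[0.53535111 0.00508999 0.26      ]
0.075 [ 0.5245 -0.093   0.075 ] [ 0.5221 -0.1139  0.075 ] [ 0.5272 -0.0697  0.075 ]
[0.53535111 0.00508999 0.26      ]
0.09 [ 0.514  -0.0824  0.09  ] [ 0.5116 -0.1029  0.09  ] [ 0.5166 -0.0595  0.09  ]
[0.53535111 0.00508999 0.26      ]
0.1 [ 0.5069 -0.0753  0.1   ] [ 0.5046 -0.0955  0.1   ] [ 0.5095 -0.0526  0.1   ]
[0.53535111 0.00508999 0.26      ]
```

```bash
python3 -m handwheel '[[0,0,-60,0],[0,0,-120,0],[453,-411,-215,-61.6],[453,-411,-215,-61.6],[453,-411,-215,-61.6],[453,-411,-215,-61.6],[453,-411,-215,-61.6],[453,-411,-215,-61.6],[453,-411,-215,-61.6],[453,-411,-215,-61.6],[453,-411,-215,-61.6],[453,-411,-215,-61.6],[453,-411,-215,-61.6],[453,-411,-215,-61.6],[453,-411,-215,-61.6],[453,-411,-215,-61.6],[453,-411,-215,-61.6],[453,-411,-215,-61.6]]' 0
python3 - <<'E'
from cell import *
import numpy as np,cv2
s=state();print(s['tool_pos'],s['ee_rot'],s['joint_positions'],s['force'])
c=capture('wrist');np.savez('w0.npz',pos=s['tool_pos'],rot=s['ee_rot'],**c);print(c['mount'].round(4),c['fx'],c['cx'],c['cy'])
cv2.imwrite('pics/w0.png',c['img'][:,:,::-1])
E
```

```text
time_s: 2.35
tool_pos: [0.4999, -0.0317, 0.4516]
ee_rot: [180.0, 0.0, 83.3]
force: [0.2, 0.0, -1.2]
finger_gap: 0.087
gripper_force: 0.0
[ 0.49991759 -0.03174569  0.45158751] [1.79994230e+02 4.00069335e-04 8.32530068e+01] [-1.26612191e+01 -7.27726696e+00  8.54610054e+01  2.00878327e-04
  1.01810481e+02 -5.91418474e+00] [ 0.20886067  0.01614563 -1.24383419]
[[-3.000e-04 -9.604e-01 -2.786e-01  7.740e-02]
 [ 1.000e+00 -1.000e-04 -4.000e-04  8.000e-04]
 [ 3.000e-04 -2.786e-01  9.604e-01 -1.472e-01]
 [ 0.000e+00  0.000e+00  0.000e+00  1.000e+00]] 297.07795274560885 281.842355530579 207.45533745935137
```

View pics/w0.png

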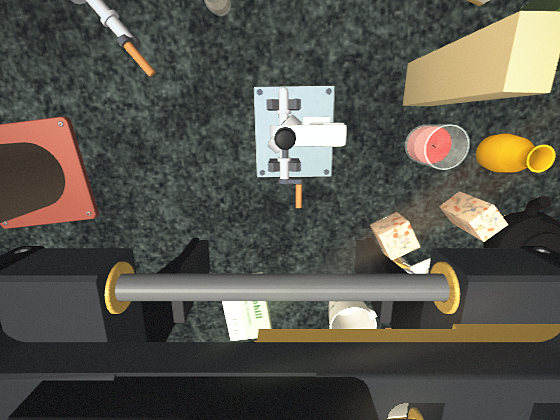

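The wrist view shows the knob at (285,139), the handle at (298,195) to the right of the axis (towards the column), and the stand parallel to the image axes.

```bash
cat >> h.py <<'E'
from scipy.spatial.transform import Rotation as Ro
def wcam(f):
    f=dict(np.load(f)) if isinstance(f,str) else f
    T=np.eye(4);T[:3,:3]=Ro.from_euler('xyz',f['rot'],degrees=True).as_matrix();T[:3,3]=f['pos']
    M=np.linalg.inv(T@f['mount']);f['R']=M[:3,:3];f['t']=M[:3,3];return f
def ray(c,u,v,z):
    d=c['R'].T@np.array([(u-c['cx'])/c['fx'],(v-c['cy'])/c['fy'],1]);o=-c['R'].T@c['t'];return o+d*(z-o[2])/d[2]
E
python3 - <<'E'
from h import *
c=wcam('w0.npz');h=cv2.cvtColor(c['img'],cv2.COLOR_RGB2HSV).astype(int)
m=np.zeros(h.shape[:2],bool);m[178:215,285:312]=((h[...,0]<18)&(h[...,1]>110)&(h[...,2]>70))[178:215,285:312]
e=ends(m);print(e)
for z in(.075,.082,.09):print('grip',z,[ray(c,*p,z).round(4) for p in e[1:]])
k=np.zeros_like(m);k[120:160,268:302]=(h[...,2]<70)[120:160,268:302]
n,l,st,ce=cv2.connectedComponentsWithStats(k.astype(np.uint8));print(st,ce)
d=c['depth']
v,u=np.nonzero(l==1+st[1:,4].argmax());dd=d[v,u];X=np.stack([(u-c['cx'])/c['fx']*dd,(v-c['cy'])/c['fy']*dd,dd],-1);W=(X-c['t'])@c['R']
print('knob top z pct',np.percentile(W[:,2],[10,50,80,95]));t=W[W[:,2]>np.percentile(W[:,2],80)-.006];print(len(t),t.mean(0),(t.max(0)+t.min(0))/2)
v,u=np.nonzero(m);dd=d[v,u];X=np.stack([(u-c['cx'])/c['fx']*dd,(v-c['cy'])/c['fy']*dd,dd],-1);W=(X-c['t'])@c['R']
print('handle',W.mean(0),np.percentile(W[:,2],[5,50,95]))
g=(h[...,1]<70)&(h[...,2]>100);v,u=np.nonzero(g[80:185,250:340]);v+=80;u+=250
dd=d[v,u];X=np.stack([(u-c['cx'])/c['fx']*dd,(v-c['cy'])/c['fy']*dd,dd],-1);W=(X-c['t'])@c['R']
s=W[(abs(W[:,2]-.079)<.006)&(W[:,0]<.54)];print('shaft',len(s))
p=s[:,:2];q=p.mean(0);dr=np.linalg.svd(p-q)[2][0] if len(p)<3000 else 0;print(q,dr,((p-q)@dr).min(),((p-q)@dr).max())
E
```

```text
(117, array([298.16239316, 195.83760684]), array([298.40055497, 183.94793058]), array([297.93762086, 207.05884341]))
grip 0.075 [array([ 0.5238, -0.0875,  0.075 ]), array([ 0.5265, -0.0657,  0.075 ]), array([ 0.5213, -0.1085,  0.075 ])]
grip 0.082 [array([ 0.5237, -0.0857,  0.082 ]), array([ 0.5263, -0.0642,  0.082 ]), array([ 0.5211, -0.1065,  0.082 ])]
grip 0.09 [array([ 0.5234, -0.0837,  0.09  ]), array([ 0.526 , -0.0625,  0.09  ]), array([ 0.5209, -0.1041,  0.09  ])]
[[     0      0    560    420 234932]
 [   275    127     21     23    254]
 [   270    159      7      1      7]
 [   292    159      7      1      7]] [[279.49218072 209.57979756]
 [286.48425197 138.47637795]
 [273.         159.        ]
 [295.         159.        ]]
knob top z pct [0.27994566 0.30469416 0.30561763 0.30620028]
213 [0.51217946 0.02741078 0.30620142] [0.51043567 0.0317664  0.44990713]
handle [ 0.52412703 -0.08865548  0.07064832] [-0.00176289  0.08428326  0.08675415]
shaft 882
[0.50837578 0.02280703] [-0.08637856 -0.99626239] -0.0763542434509964 0.08312218536600674
```

```bash
python3 -m handwheel '[[60,3,20,0],[60,3,60,0],[60,3,100,0],[60,3,115,0],[60,3,118,0],[60,3,118,0],[60,3,118,0],[60,3,118,0],[60,3,118,0],[60,3,118,0]]' 1 30
cat > look.py <<'E'
import sys
from cell import *
from h import *
s=state();c=capture('scene');b=capture('side');np.savez('L_%s_a.npz'%sys.argv[1],**c);np.savez('L_%s_b.npz'%sys.argv[1],**b)
print(s['time_s'],s['tool_pos'].round(4) if hasattr(s['tool_pos'],'round') else s['tool_pos'],s['force'])
o=np.zeros((480,800,3),np.uint8);o[:460,:400]=cv2.resize(c['img'][125:240,220:320],None,fx=4,fy=4,interpolation=2);o[:,400:]=cv2.resize(b['img'][125:245,195:295],None,fx=4,fy=4,interpolation=2)
cv2.imwrite('pics/L%s.png'%sys.argv[1],o[:,:,::-1])
E
python3 look.py 1
```

```text
time_s: 3.65
tool_pos: [0.51, 0.0279, 0.3336]
ee_rot: [180.0, -0.0, 83.3]
force: [-0.7, 0.3, -0.3]
finger_gap: 0.0017
gripper_force: 0.0
3.65 [0.51   0.0279 0.3336] [-0.68983279  0.26768684 -0.32236599]
```

View pics/L1.png

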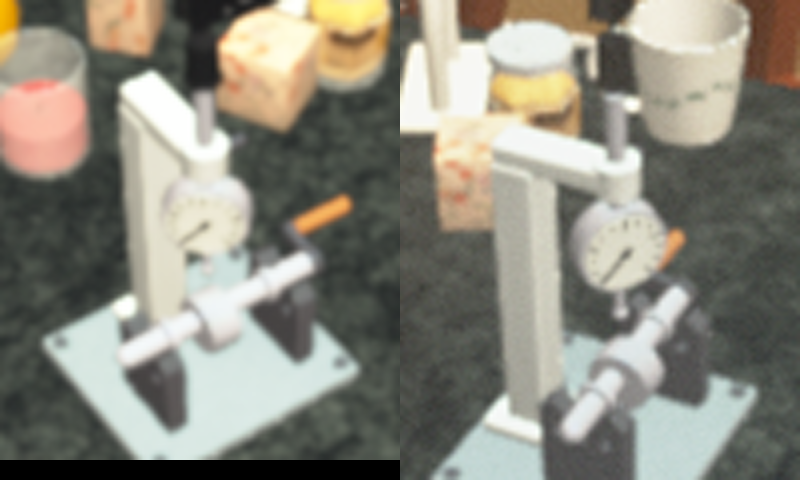

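Both needles are at zero, pointing down-left. The dial centre is at scene (271,179) and side (252,187). I'll rectify the dial plane and read the needle numerically.

```bash
cat > needle.py <<'E'
from h import *
Y=np.array([.117,.993,0]);X=np.array([.993,-.117,0]);Z=np.array([0,0,1.])
n=(-X+Y)/2**.5; right=np.cross(Z,n)   # viewer facing the dial (looking along -n): right = up x n
def reading(cams,C,zero=True):
    ang=np.radians(np.arange(-180,180,2));out=[]
    P=[]
    for c in cams:
        r=np.array([.006,.008,.010,.012,.014])
        W=C+r[:,None,None]*(np.sin(ang)[:,None]*right+np.cos(ang)[:,None]*Z)
        p=W@c['R'].T+c['t'];u=c['fx']*p[...,0]/p[...,2]+c['cx'];v=c['fy']*p[...,1]/p[...,2]+c['cy']
        g=cv2.cvtColor(c['img'],cv2.COLOR_RGB2GRAY).astype(np.float32)
        I=cv2.remap(g,u.astype(np.float32),v.astype(np.float32),cv2.INTER_CUBIC).mean(0);I=cv2.GaussianBlur(np.tile(I,3)[None],(0,0),4)[0][180:360]
        d=np.clip(np.median(I)-I,0,None);k=d.argmax();w=np.exp(-.5*((np.angle(np.exp(1j*(ang-ang[k])))/.35)**2))*d
        out.append((round(float(np.angle((w*np.exp(1j*ang)).sum()))+2.4,2),round(float(d.max()),1)))
    return out
E
python3 - <<'E'
from needle import *
a=dict(np.load('L_1_a.npz'));b=dict(np.load('L_1_b.npz'))
# dial centre: bright face centroid by hsv inside box
def face(c,u,v):
    h=cv2.cvtColor(c['img'],cv2.COLOR_RGB2HSV)
    return h[int(v)-12:int(v)+13:3,int(u)-12:int(u)+13:3].tolist()
C,r=tri([(a,271.2,179.2),(b,251.5,187.5)]);O=np.array([.5085,.0226,0])
print(C,r,'stand',(C-O)@X,(C-O)@Y)
for dx in(-1,0,1):
  for dz in(-1,0,1):
    print(dx,dz,reading([a,b],C+.001*dz*Z+.001*dx*right))
E
```

```text
[0.50251015 0.03283257 0.16970941] [3.40531703e-07] stand -0.007145136646468077 0.009460129294886401
-1 -1 [(-0.43, 47.6), (-0.12, 47.9)]
-1 0 [(-0.5, 49.8), (-0.2, 49.5)]
-1 1 [(-0.56, 51.6), (-0.28, 51.1)]
0 -1 [(-0.32, 50.5), (-0.04, 49.2)]
0 0 [(-0.39, 52.5), (-0.12, 51.2)]
0 1 [(-0.45, 54.1), (-0.2, 53.4)]
1 -1 [(-0.23, 52.5), (0.06, 49.8)]
1 0 [(-0.3, 54.4), (-0.01, 52.7)]
1 1 [(-0.36, 55.5), (-0.09, 55.3)]
```

```bash
cat > n.py <<'E'
import sys
from cell import *
from needle import *
dz=float(sys.argv[1])/1000
s=state();a=capture('scene');b=capture('side')
C=np.array([.5025,.0328,.1697])-dz*Z
print(round(s['time_s'],2),np.round(s['tool_pos'],4),np.round(s['force'],1),round(float(s['finger_gap']),4),'needle scene/side',reading([a,b],C))
if len(sys.argv)>2:
    np.savez('L_%s_a.npz'%sys.argv[2],**a);np.savez('L_%s_b.npz'%sys.argv[2],**b)
E
python3 -m handwheel '[[0,0,3,0],[0,0,6,0],[0,0,8,0],[0,0,10,0],[0,0,12,0],[0,0,14,0],[0,0,16,0],[0,0,18,0],[0,0,20,0],[0,0,20,0]]'
python3 n.py 12 2
```

```text
time_s: 5.0
tool_pos: [0.51, 0.0279, 0.3145]
ee_rot: [179.9, 0.0, 83.3]
force: [-2.1, 0.3, 4.4]
finger_gap: 0.0004
gripper_force: 2.5
5.0 [0.51   0.0279 0.3145] [-2.1  0.3  4.4] 0.0004 needle scene/side [(0.04, 43.0), (0.31, 37.2)]
```

```bash
cat > shift.py <<'E'
import sys
from needle import *
# image shift of dial between two looks -> mm down
for k,(u,v) in(('a',(271,179)),('b',(252,187))):
    c0=dict(np.load('L_1_%s.npz'%k));c1=dict(np.load('L_%s_%s.npz'%(sys.argv[1],k)))
    T=c0['img'][v-12:v+13,u-12:u+13];S=c1['img'][v-15:v+45,u-18:u+19]
    M=cv2.matchTemplate(cv2.resize(S,None,fx=4,fy=4,interpolation=2),cv2.resize(T,None,fx=4,fy=4,interpolation=2),cv2.TM_CCOEFF_NORMED)
    _,m,_,l=cv2.minMaxLoc(M);C=np.array([.5025,.0328,.1697]);p=proj(c0,C);q=proj(c0,C-.01*Z)
    print(k,round(m,3),'dpx',l[0]/4-6,l[1]/4-3,'px per 10mm',np.round(np.subtract(q,p),2),'mm',round((l[1]/4-3)/(q[1]-p[1])*10,1))
E
python3 shift.py 2
```

```text
a 0.965 dpx 0.0 1.5 px per 10mm [0.06 2.84] mm 5.3
b 0.929 dpx -0.25 1.75 px per 10mm [0.07 3.48] mm 5.0
```

```bash
python3 -m handwheel '[[0,0,2,0],[0,0,4,0],[0,0,6,0],[0,0,8,0],[0,0,10,0],[0,0,12,0],[0,0,13,0],[0,0,13,0]]'
python3 n.py 18 3; python3 shift.py 3
```

```text
time_s: 6.1
tool_pos: [0.51, 0.0279, 0.3013]
ee_rot: [180.0, 0.0, 83.3]
force: [-1.5, -0.2, 4.8]
finger_gap: 0.0004
gripper_force: 2.5
6.1 [0.51   0.0279 0.3013] [-1.5 -0.2  4.8] 0.0004 needle scene/side [(-0.48, 57.0), (-0.22, 52.1)]
a 0.811 dpx 0.25 5.5 px per 10mm [0.06 2.84] mm 19.3
b 0.62 dpx -0.5 6.0 px per 10mm [0.07 3.48] mm 17.2
```

```bash
python3 -m handwheel '[[0,0,2,0],[0,0,4,0],[0,0,6,0],[0,0,8,0],[0,0,8,0],[0,0,8,0]]'
python3 n.py 26.3 4
```

```text
time_s: 6.95
tool_pos: [0.5101, 0.028, 0.2934]
ee_rot: [180.0, 0.0, 83.3]
force: [-3.2, 0.3, 6.4]
finger_gap: 0.0005
gripper_force: 2.8
6.95 [0.5101 0.028  0.2934] [-3.2  0.3  6.4] 0.0005 needle scene/side [(-0.53, 45.4), (0.75, 41.3)]
```

```bash
python3 -m handwheel '[[0,0,2,0],[0,0,4,0],[0,0,6,0],[0,0,6,0],[0,0,6,0]]'
python3 n.py 32.3 5
python3 - <<'E'
import numpy as np,cv2
o=np.zeros((480,800,3),np.uint8)
for i,k in enumerate((4,5)):
    for j,(s,r,c) in enumerate((('a',175,240),('b',185,222))):
        o[j*240:j*240+240,i*400:i*400+400]=cv2.resize(np.load(f'L_{k}_{s}.npz')['img'][r:r+36,c:c+60],(400,240),interpolation=2)
cv2.imwrite('pics/n45.png',o[:,:,::-1])
E
```

```text
time_s: 7.68
tool_pos: [0.5101, 0.0279, 0.2876]
ee_rot: [180.0, 0.0, 83.3]
force: [-3.2, -0.1, 6.8]
finger_gap: 0.0004
gripper_force: 3.1
7.67 [0.5101 0.0279 0.2876] [-3.2 -0.1  6.8] 0.0004 needle scene/side [(-0.53, 51.8), (2.19, 42.2)]
```

View pics/n45.png

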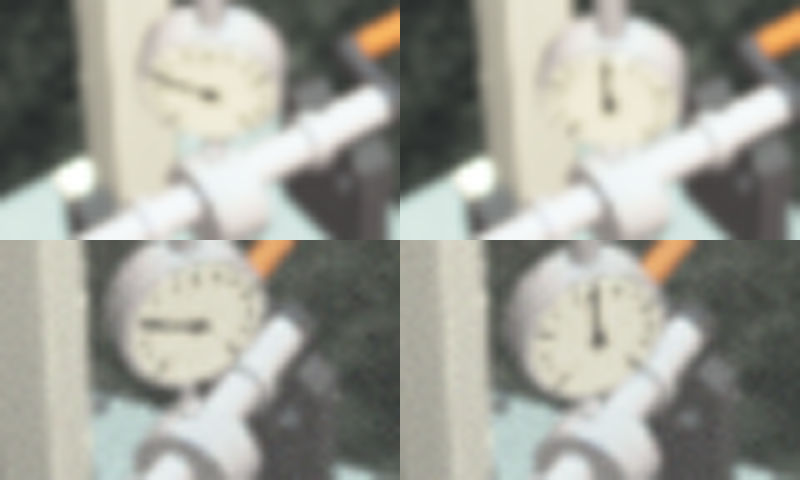

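Needle is straight up (about 2.35). Lift off, open, and go over the handle.

```bash
python3 -m handwheel '[[0,0,-20,0],[0,0,-40,0],[-50,12,-40,0],[-100,24,-40,0],[-115,27,-20,0],[-115,27,30,0],[-115,27,80,0],[-115,27,90,0],[-115,27,90,0],[-115,27,90,0],[-115,27,90,0]]' 0
python3 - <<'E'
from cell import *
from h import *
s=state();c=capture('wrist');f=wcam(dict(pos=s['tool_pos'],rot=s['ee_rot'],**c));print(s['tool_pos'],s['time_s'])
h=cv2.cvtColor(f['img'],cv2.COLOR_RGB2HSV).astype(int)
m=((h[...,0]<18)&(h[...,1]>110)&(h[...,2]>70)).astype(np.uint8)
n,l,st,ce=cv2.connectedComponentsWithStats(m);
for k in range(1,n):
    if st[k,4]<60:continue
    e=ends(l==k);print(st[k],[ray(f,*p,.08).round(4) for p in e[1:]])
    v,u=np.nonzero(l==k);d=f['depth'][v,u];print('depth z',np.percentile(((np.stack([(u-f['cx'])/f['fx']*d,(v-f['cy'])/f['fy']*d,d],-1)-f['t'])@f['R'])[:,2],[5,50,80,95]))
cv2.imwrite('pics/w1.png',f['img'][:,:,::-1])
E
sed -i 's/^dz=.*//;s/^C=.*/C=tri([(a,270.7,190.2),(b,251.7,200.1)])[0]/;s/range(-180,180,2)/range(-180,180,2)/' n.py
python3 n.py 0
```

```text
time_s: 9.15
tool_pos: [0.5247, -0.0897, 0.1987]
ee_rot: [179.8, 0.0, 83.3]
force: [0.0, 0.0, 0.0]
finger_gap: 0.0866
gripper_force: 0.0
[ 0.52465427 -0.08970155  0.19873647] 9.15
[538  76  22  62 989] [array([ 0.7627, -0.0288,  0.08  ]), array([ 0.7634, -0.0032,  0.08  ]), array([ 0.762, -0.053,  0.08 ])]
depth z [0.0378436  0.03941452 0.04033697 0.04119432]
[273 181  13  47 558] [array([ 0.524 , -0.0857,  0.08  ]), array([ 0.5262, -0.0644,  0.08  ]), array([ 0.5216, -0.1087,  0.08  ])]
depth z [-0.00068918  0.08489586  0.08589443  0.08670369]
[544 203  16   9  74] [array([ 0.7771, -0.1191,  0.08  ]), array([ 0.7694, -0.1147,  0.08  ]), array([ 0.7839, -0.123 ,  0.08  ])]
depth z [0.00193898 0.01191644 0.01809306 0.0217784 ]
9.2 [ 0.5244 -0.0897  0.1983] [-0.4 -0.   0.8] 0.0868 needle scene/side [(2.35, 35.5), (2.2, 49.8)]
```

```bash
python3 -m handwheel '[[0,-1,30,0],[0,-1,60,0],[0,-1,90,0],[0,-1,110,0],[0,-1,120,0],[0,-1,123,0],[0,-1,123,0],[0,-1,123,0]]' 0
python3 -m handwheel '[[0,0,0,0],[0,0,0,0],[0,0,0,0],[0,0,0,0],[0,0,0,0],[0,0,0,0],[0,0,0,0]]' 1 15; python3 n.py 0
```

```text
time_s: 10.3
tool_pos: [0.5232, -0.0895, 0.0745]
ee_rot: [179.9, 0.0, 83.3]
force: [0.7, -0.2, -0.3]
finger_gap: 0.087
gripper_force: 0.0
time_s: 11.18
tool_pos: [0.5224, -0.0893, 0.0735]
ee_rot: [-180.0, -0.0, 83.3]
force: [-0.7, -0.7, 1.0]
finger_gap: 0.025
gripper_force: 0.0
11.18 [ 0.5224 -0.0893  0.0735] [-0.7 -0.7  1. ] 0.025 needle scene/side [(2.35, 35.9), (2.2, 49.3)]
```

```bash
python3 -m handwheel '[[0,0,0,0],[0,0,0,0],[0,0,0,0],[0,0,0,0]]' 1 15; python3 n.py 0
```

```text
time_s: 11.78
tool_pos: [0.5226, -0.0893, 0.0737]
ee_rot: [180.0, 0.0, 83.3]
force: [1.5, -0.4, -0.4]
finger_gap: 0.0104
gripper_force: 14.9
11.78 [ 0.5226 -0.0893  0.0737] [ 1.5 -0.4 -0.4] 0.0104 needle scene/side [(2.35, 36.2), (2.18, 51.4)]
```

```bash
python3 -m handwheel '[[0,-1.1,-3.9,0],[0,-3,-8,0],[0,-5.6,-11.7,0],[0,-8.8,-14.9,0],[0,-8.8,-14.9,0]]'; python3 n.py 0
python3 -m handwheel '[[0,-3.7,-2.6,0],[0,-7.8,-4.5,0],[0,-12.2,-5.7,0],[0,-16.7,-6.1,0],[0,-16.7,-6.1,0]]'; python3 n.py 0
```

```text
time_s: 12.5
tool_pos: [0.5128, -0.0881, 0.0884]
ee_rot: [-179.9, -0.0, 83.3]
force: [-1.4, -1.1, -1.4]
finger_gap: 0.0103
gripper_force: 15.2
12.5 [ 0.5128 -0.0881  0.0884] [-1.4 -1.1 -1.4] 0.0103 needle scene/side [(2.1, 42.0), (2.05, 51.4)]
time_s: 13.22
tool_pos: [0.4969, -0.0863, 0.0947]
ee_rot: [180.0, 0.0, 83.3]
force: [0.0, -0.2, -2.4]
finger_gap: 0.0099
gripper_force: 15.1
13.22 [ 0.4969 -0.0863  0.0947] [ 0.  -0.2 -2.4] 0.0099 needle scene/side [(2.27, 39.3), (2.15, 48.3)]
```

```bash
python3 -m handwheel '[[0,-4.5,0.4,0],[0,-8.9,1.6,0],[0,-13,3.5,0],[0,-16.7,6.1,0],[0,-19.9,9.3,0],[0,-22.5,13,0],[0,-24.4,17.1,0],[0,-25.6,21.5,0],[0,-26,26,0],[0,-26,26,0]]'; python3 n.py 0
```

```text
time_s: 14.58
tool_pos: [0.4713, -0.0833, 0.0681]
ee_rot: [-180.0, -0.0, 83.3]
force: [3.7, -0.2, -0.7]
finger_gap: 0.0099
gripper_force: 15.0
14.57 [ 0.4713 -0.0833  0.0681] [ 3.7 -0.2 -0.7] 0.0099 needle scene/side [(3.25, 36.2), (2.81, 44.6)]
```

Now on to 210, 230 and 260 degrees (relative to 180).

```bash
python3 -m handwheel '[[0,0.4,4.5,0],[0,1.6,8.9,0],[0,3.5,13,0],[0,3.5,13,0]]'; python3 n.py 0
python3 -m handwheel '[[0,2.6,3.7,0],[0,5.8,6.9,0],[0,5.8,6.9,0]]'; python3 n.py 0
python3 -m handwheel '[[0,3.7,2.6,0],[0,7.8,4.5,0],[0,12.2,5.7,0],[0,12.2,5.7,0]]'; python3 n.py 0 6
```

```text
time_s: 15.18
tool_pos: [0.4746, -0.0836, 0.055]
ee_rot: [-180.0, -0.0, 83.3]
force: [2.7, -0.8, -0.1]
finger_gap: 0.01
gripper_force: 14.9
15.18 [ 0.4746 -0.0836  0.055 ] [ 2.7 -0.8 -0.1] 0.01 needle scene/side [(3.48, 30.7), (3.07, 42.0)]
time_s: 15.65
tool_pos: [0.4802, -0.0842, 0.048]
ee_rot: [-179.9, -0.0, 83.3]
force: [0.6, 0.8, -0.3]
finger_gap: 0.01
gripper_force: 15.0
15.65 [ 0.4802 -0.0842  0.048 ] [ 0.6  0.8 -0.3] 0.01 needle scene/side [(3.61, 34.4), (3.2, 38.7)]
time_s: 16.25
tool_pos: [0.493, -0.0858, 0.0426]
ee_rot: [180.0, -0.0, 83.3]
force: [0.5, 0.7, -3.1]
finger_gap: 0.0102
gripper_force: 15.1
16.25 [ 0.493  -0.0858  0.0426] [ 0.5  0.7 -3.1] 0.0102 needle scene/side [(3.67, 37.3), (3.33, 42.7)]
```

```bash
python3 -m handwheel '[[0,4.5,0.4,0],[0,9,0,0],[0,9,0,0]]'; python3 n.py 0
python3 -m handwheel '[[0,4.4,-1.2,0],[0,8.5,-3.1,0],[0,8.5,-3.1,0]]'; python3 n.py 0
python3 -m handwheel '[[0,3.7,-2.6,0],[0,6.9,-5.8,0],[0,6.9,-5.8,0]]'; python3 n.py 0
python3 - <<'E'
E
```

```text
time_s: 16.73
tool_pos: [0.5023, -0.087, 0.0432]
ee_rot: [179.9, 0.0, 83.3]
force: [-0.6, 0.0, -3.6]
finger_gap: 0.0098
gripper_force: 15.1
16.73 [ 0.5023 -0.087   0.0432] [-0.6  0.  -3.6] 0.0098 needle scene/side [(3.59, 31.9), (3.2, 41.0)]
time_s: 17.2
tool_pos: [0.5115, -0.0881, 0.0469]
ee_rot: [179.8, 0.0, 83.3]
force: [1.7, 0.2, -1.3]
finger_gap: 0.0099
gripper_force: 15.0
17.2 [ 0.5115 -0.0881  0.0469] [ 1.7  0.2 -1.3] 0.0099 needle scene/side [(3.27, 37.1), (2.89, 49.7)]
time_s: 17.68
tool_pos: [0.5176, -0.0888, 0.0524]
ee_rot: [179.9, 0.0, 83.3]
force: [2.7, -0.2, -0.8]
finger_gap: 0.01
gripper_force: 14.9
17.68 [ 0.5176 -0.0888  0.0524] [ 2.7 -0.2 -0.8] 0.01 needle scene/side [(3.04, 34.9), (2.68, 46.6)]
```

Fit the sinusoid over all samples, using the measured TCP for the actual angle.

Run:
```python
import numpy as np
D=[(.5226,.0737,2.35,2.18),(.5128,.0884,2.1,2.05),(.4969,.0947,2.27,2.15),(.4713,.0681,3.25,2.81),(.4746,.055,3.48,3.07),(.4802,.048,3.61,3.2),(.493,.0426,3.67,3.33),(.5023,.0432,3.59,3.2),(.5115,.0469,3.27,2.89),(.5176,.0524,3.04,2.68)]
D=np.array(D);x,z=D[:,0]/.993,D[:,1]
s=np.linalg.lstsq(np.c_[2*x,2*z,np.ones(len(x))],x*x+z*z,rcond=None)[0];print('circle',s[:2],np.sqrt(s[2]+s[0]**2+s[1]**2))
t=np.arctan2(z-s[1],x-s[0]);print(np.degrees(t).round()%360)
for k in(2,3):
    p=np.linalg.lstsq(np.c_[np.cos(t),np.sin(t),np.ones(len(t))],D[:,k],rcond=None)[0]
    print('amp',np.hypot(p[0],p[1]),'mean',p[2],'peak deg',np.degrees(np.arctan2(p[1],p[0]))%360,'res',(np.c_[np.cos(t),np.sin(t),np.ones(len(t))]@p-D[:,k]).round(2))
```

```text
circle [0.50043753 0.0683602 ] 0.02608001795538883
[ 12.  51.  90. 181. 211. 230. 261. 282. 304. 323.]
amp 0.7809671290547977 mean 2.891048393726272 peak deg 243.87954348870903 res [ 0.06  0.03 -0.08 -0.01  0.06  0.04 -0.03 -0.09  0.01  0.  ]
amp 0.6137469809152524 mean 2.6190385335265867 peak deg 244.9210937603994 res [ 0.07 -0.03 -0.09  0.07  0.06  0.01 -0.12 -0.09  0.04  0.07]
```

```bash
python3 -m handwheel '[[0,-3.2,3.2,0],[0,-6.9,5.8,0],[0,-11,7.7,0],[0,-15.4,8.9,0],[0,-19.9,9.3,0],[0,-24.4,8.9,0],[0,-28.8,7.7,0],[0,-28.8,7.7,0],[0,-28.8,7.7,0]]'; python3 n.py 0
python3 -m handwheel '[[0,0,0,0],[0,0,0,0],[0,0,0,0],[0,0,0,0],[0,0,0,0],[0,0,0,0],[0,0,0,0],[0,0,0,0],[0,0,0,0],[0,0,0,0]]' 0; python3 n.py 0 7
```

```text
time_s: 18.9
tool_pos: [0.4873, -0.085, 0.0437]
ee_rot: [-179.9, -0.0, 83.3]
force: [-2.3, 0.6, -2.4]
finger_gap: 0.0102
gripper_force: 15.0
18.9 [ 0.4873 -0.085   0.0437] [-2.3  0.6 -2.4] 0.0102 needle scene/side [(3.65, 37.4), (3.28, 40.6)]
time_s: 20.25
tool_pos: [0.4882, -0.0853, 0.0441]
ee_rot: [-180.0, -0.0, 83.3]
force: [0.2, 0.2, -0.2]
finger_gap: 0.0866
gripper_force: 0.0
20.25 [ 0.4882 -0.0853  0.0441] [ 0.2  0.2 -0.2] 0.0866 needle scene/side [(3.62, 33.0), (3.24, 42.0)]
```

Released, and the reading holds at maximum. Retreat upward and check.

```bash
python3 -m handwheel '[[0,0,-10,0],[0,0,-30,0],[0,0,-60,0],[0,0,-100,0],[0,0,-150,0],[-60,0,-200,0],[-100,0,-230,0],[-100,0,-230,0],[-100,0,-230,0],[-100,0,-230,0],[-100,0,-230,0],[-100,0,-230,0]]'; python3 n.py 0; python3 look.py 8
```

```text
time_s: 21.85
tool_pos: [0.4765, -0.1838, 0.2735]
ee_rot: [-179.9, -0.0, 83.4]
force: [0.0, 0.1, -0.4]
finger_gap: 0.0869
gripper_force: 0.0
21.85 [ 0.4765 -0.1838  0.2735] [ 0.   0.1 -0.4] 0.0869 needle scene/side [(3.61, 32.6), (3.24, 42.7)]
21.95 [ 0.4766 -0.1842  0.2738] [ 0.13524629  0.081082   -0.72179743]
```

View pics/L8.png

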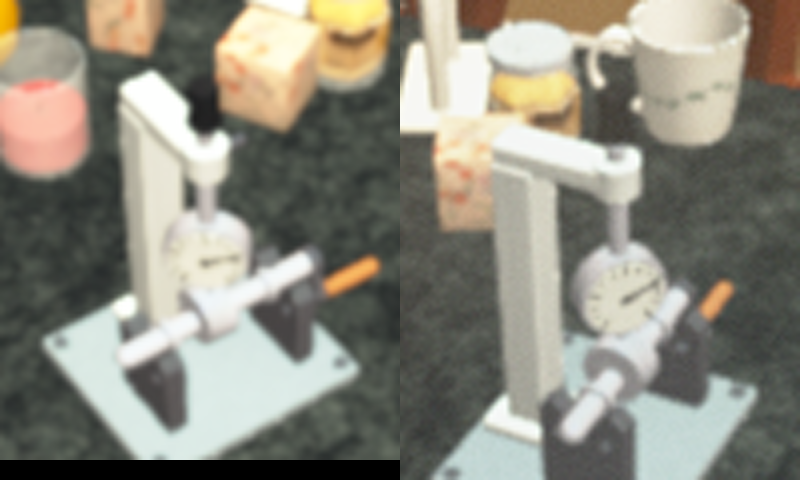

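The needle points right at its maximum (about 3.6 rad), the spindle is seated, and the handle is free at the lower position.

```bash
python3 -c "from cell import job_done;print(job_done())"
```

```text
the job is handed in; nothing more can be done
None
```

I handed the job in at about 22 s: the needle first rested near straight up (about 2.35 rad), and I left the spindle at its estimated high spot (about 3.2–3.6 rad), released and, by the last camera view, seated in both V-blocks; no verdict came back.

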